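Load the soldering block into its stand

ROBOT

A 6-joint arm with a two-finger parallel gripper is mounted at the origin on the work surface. World frame = base frame: x ahead of the robot, y to its left, z up, the work surface at z = 0. Lengths are in m, angles in rad, forces in N, time in s.
With the tool pointing down it reaches from about 0.425 to 0.95 m from the base axis. Payload 3.5 kg.
Tool frame: the origin (TCP) lies between the finger pads; the fingertips stand 22 mm ahead of it and the grasp point (between the pads) lies 3 mm ahead of it (ctrl.nose_length is the z of the fingertips in the tool frame, in m); z points along the fingers, y is the line along which they close (so a half turn about z gives the same grasp; the last joint's range is limited). The gripper opens to 85 mm and grips with 20 to 120 N. Pads are 22 mm wide; open, the fingers measure 114 mm over their backs; the gripper's body (76 mm by 85 mm) begins 54 mm behind the grasp point. The pads swing forward as they close: fully open they stand 13 mm farther back than shut.
Start: joints at [1.095, 0.286, 1.577, -0, 1.279, -0.15], TCP at [0.216, 0.639, 0.253] pointing down, gripper open.
Joint ranges: [-2.77, 2.77], [-0.9, 2.22], [0.21, 2.48], [-1.53, 4.67], [0.24, 2.81], [-2.84, 2.84]. Speed limits (rad/s): [2.79, 2.79, 3.14, 3.14, 3.14, 3.14].

INTERFACE

Orientations are given as a unit quaternion [x, y, z, w].
In Python, from plant import ctrl gives the robot as it stands. The module is installed in compiled form; this text tells all that it offers.
- The arm moves only by the tool send_rows, never from a script. Its argument "rows" is text: rows parted by semicolons, each of 7 numbers parted by spaces: the turn, a rotation vector about the tool's x, y, z in a scale on which 1.0 is 90 degrees, then the shift along the tool's x, y, z in a scale on which 1.0 is 60 cm, then the opening, from -1 (shut) to 1 (fully open). A call has 1 to 8 rows; each row is the pose to reach, as a shift and turn from the pose commanded when the call began, along the tool's axes at that moment; what a row does not reach only later rows make up. A row lasts 1/8 s, in which the tool goes at most 62.5 mm and 10.7 degrees, less where a joint would pass 70% of its speed; a pose out of reach is approached as far as the arm can. No shift or turn number may pass 1 either way. A call with a gripper value outside its range is refused whole. The fingers move at their own pace and stop on an object; "grip_force" is the grip in N (left out, the last holds). Time passes only in rows, so rows that repeat a pose let the fingers close. It gives the time, the measured TCP pose, the force, the opening and the grip force at its end, in the units of the state.
- ctrl.get_state(): the state, without advancing time (a new reading comes with each control period).
- ctrl.read_camera(name): name is "side" or "top" or "wrist"; returns a dict with "color" (480x640x3 uint8, red, green, blue), "fx", "fy", "cx", "cy" (pixels), "D" ([k1, k2, p1, p2, k3] as OpenCV has them; the pictures are not rectified), "extrinsics" (4x4, takes a point from world to camera coordinates). Camera axes: x right, y down, z forward; pixel columns grow to the right and rows downward; lengths in m; the calibration is good to about 2 mm. A picture is of the moment at which its call begins. There is no depth.
- ctrl.sign_off(): hands the job in; it is judged then, once.
Trained networks look in a picture, given as the dict that the camera call returned (one of the last four; its "shot" number tells which), for a name from the list of things; names that differ only in an ending like _2 or _b are one class to them, and where a whole thing is asked for, a point or a joint stands for the part that bears it (a point fixed in the world has none). Each returns a list of dicts, best first, with "p" (0 to 1); they miss things now and then, are a little off and sometimes report something else, mostly with a low value. They report only what shows in the picture. A call takes as long as a camera call. They do not tell look-alikes from the thing itself.
- ctrl.look_for(picture, target): "position" ([x, y, z] in m, in the coordinates of the camera as it stood for that picture, good to about 4 mm: the middle of the surface that is visible of it).
The state is a dict: "time": time; "qpos": joint angles; "dq": joint speeds; "joint_efforts": joint torques, N m; "eef_pos": TCP position; "tcp_rot": TCP orientation; "contact_force": force on the tool from outside, world axes, zero at the start; "wrist_torque": the same for the moment, N m; "opening": opening from 0.0 (shut) to 1.0 (fully open); "finger_force": force on a finger pad.
Only numpy, scipy, OpenCV 4.12 (cv2) and the standard library are available. Lean on these libraries where they do the work, as an engineer would, in place of code of your own. Each camera call takes 0.05 s, during which the arm holds its last target. There are 200 camera calls.

TASK

Line up the ceramic soldering block with the wooden stand, push it up the ramp and over the lip so that it drops flat into the recess, then press it home against the steel fence with about 10 N for a second, and leave it there. The ceramic is brittle: never push it or press it against the fence with 20 N or more, and do not bump the cube, the pliers or the jar.

Things in the scene. Friction and masses are not known exactly. Their poses are not given: they have to be found in the camera images.
- block: Off-white ceramic block, small dark holes in its top: 100 mm along its x, 92 along y, 28 tall; 0.25 to 0.5 kg; too wide to grip, so it is pushed. Origin: centre of underside, z up. Starts flat on the bench 5 to 50 mm before the ramp's foot, its x axis within 0.25 rad of the stand's x, up to 25 mm either side of the stand's centre line.
- stand: Wooden stand fixed to the bench: ramp, lip, recess, fence, in this order along its x axis, which is level and is the way to push; y left of that, z up. Origin: at bench height, 56 mm past the lip. The block lies in the recess when its origin is at z = 7 mm. Side rails, 24 mm above the bench, inner faces at y = +-55 mm along the recess, flaring to +-68 mm from x = -56 back to -85 mm.
- ramp_foot (a point): Middle of the ramp's lower edge, stand x = -128 mm, at bench height. The ramp is 138 mm wide and rises 12 mm over the 60 mm to the lip.
- lip (a point): Middle of the lip's edge on the recess side, stand x = -56 mm, 12 mm above the bench. The lip is flat and 12 mm long (from x = -68 mm). Behind it the recess floor lies 5 mm lower, 7 mm above the bench, and runs 112 to 124 mm to the fence's face, so the block lying in it has 12 to 24 mm of free travel.
- fence: Fence at the recess's far end: upright steel plate 90 mm wide, 8 mm thick, top 42 mm above the bench, carried on two rods by a wooden bracket fixed to the stand. Origin and axes are the stand's own, NOT the plate's place: the plate was adjusted by hand, its face is somewhere from x = +56 to +68 mm, unmeasured: feel for it. It is tight: rigid under the forces of this job.
- doming_cube: Bystander: 42 mm dull bronze doming cube with round dimples, beyond the stand's right side (negative y of the stand). Origin: centre of its underside.
- pliers: Bystander: black-handled pliers lying flat, 145 mm long, 60 mm wide, 12 mm high, at least 0.14 m to the right (negative y of the stand) of the centre line, level with the block's start. Origin: at the pivot, underside.
- jar: Bystander: small jar with a yellow cap, 40 mm across and 45 mm tall, left of the stand (positive y of the stand). Origin: centre of its underside.
Things that resemble listed ones, but are neither listed nor needed, are in the scene too. Of the things like the block, leave any that is green, pink or purple; of the rest the larger one is meant.

How it is judged:
By the outcome, as a careful person would: the job done as asked, in the order asked, and still so for the second after the job is handed in, with the robot touching nothing.
It also fails if it takes over 70 s, if anything falls off the work surface, if the arm or the gripper's body presses on something with over 40 N, if the wrist force passes 120 N, or if a joint passes its speed limit or range.

## Working session

There is one attempt and no reset: what is moved stays moved. The work goes in short steps, Python scripts to look and compute and a tool call to move; the robot and the scene stay as the last step left them, time stands still between calls to the robot, and variables do not carry over. Pictures are saved under pics/ and viewed, at most 10 in all, crops included, and the job is handed in when it is done.

Besides the shell and the picture viewer there is one more tool, called after ">>>" in YAML: its name, and indented under it one key for each argument. send_rows: Moves the arm, as the interface text tells. Its arguments: {"type":"object","properties":{"rows":{"type":"string"},"grip_force":{"type":"number"}},"required":["rows"]}

```bash
mkdir -p pics; cat > h.py <<'E'
import numpy as np, cv2
from plant import ctrl
def cam(n):
    p=ctrl.read_camera(n); return p
def K(p): return np.array([[p['fx'],0,p['cx']],[0,p['fy'],p['cy']],[0,0,1]])
def ray(p,uv,z):
    "pixel(s) -> world points on plane z"
    E=np.array(p['extrinsics']);R,t=E[:3,:3],E[:3,3]
    n=cv2.undistortPoints(np.float64(uv).reshape(-1,1,2),K(p),np.float64(p['D'])).reshape(-1,2)
    d=np.c_[n,np.ones(len(n))]@R; c=-R.T@t
    return c+d*((z-c[2])/d[:,2])[:,None]
def proj(p,X):
    E=np.array(p['extrinsics'])
    return cv2.projectPoints(np.float64(X).reshape(-1,1,3),cv2.Rodrigues(E[:3,:3])[0],E[:3,3],K(p),np.float64(p['D']))[0].reshape(-1,2)
def save(p,f): cv2.imwrite('pics/'+f,p['color'][:,:,::-1])
def look(p,n):
    E=np.array(p['extrinsics'])
    for r in ctrl.look_for(p,n):
        X=E[:3,:3].T@(np.array(r['position'])-E[:3,3]); print(n,round(r['p'],2),X.round(3),proj(p,X).round().ravel())
E
python3 - <<'E'
from h import *
np.set_printoptions(suppress=True)
for n in('top','side'):
    p=cam(n); save(p,n+'0.png'); print(n,np.array(p['extrinsics']).round(3).tolist())
    for o in ('block','stand','fence','doming_cube','pliers','jar'): look(p,o)
print(ctrl.get_state()); print(ctrl.nose_length)
E
```

```text
top [[0.003, -0.999, 0.034, -0.137], [-0.992, -0.007, -0.126, 0.556], [0.127, -0.034, -0.991, 0.938], [0.0, 0.0, 0.0, 1.0]]
block 0.91 [ 0.462 -0.265  0.024] [379. 284.]
block 0.88 [ 0.336 -0.214  0.022] [355. 346.]
block 0.83 [ 0.349 -0.054  0.027] [278. 340.]
block 0.82 [ 0.55  -0.135  0.027] [318. 242.]
block 0.6 [ 0.4   -0.426  0.031] [457. 315.]
stand 0.96 [0.553 0.05  0.001] [232. 242.]
fence 0.94 [0.55  0.149 0.035] [181. 241.]
doming_cube 0.75 [0.689 0.09  0.037] [212. 176.]
doming_cube 0.16 [0.553 0.052 0.004] [230. 242.]
pliers 0.6 [ 0.75  -0.132  0.017] [316. 152.]
jar 0.72 [0.424 0.085 0.044] [209. 302.]
side [[-0.958, -0.288, -0.015, 0.527], [-0.163, 0.581, -0.797, 0.191], [0.238, -0.761, -0.603, 0.949], [0.0, 0.0, 0.0, 1.0]]
block 0.95 [ 0.404 -0.406  0.029] [438. 183.]
block 0.84 [ 0.545 -0.119  0.023] [344. 250.]
block 0.84 [ 0.343 -0.039  0.026] [443. 295.]
block 0.71 [ 0.458 -0.253  0.023] [401. 219.]
block 0.69 [ 0.33  -0.204  0.021] [460. 244.]
stand 0.87 [0.549 0.071 0.009] [312. 322.]
fence 0.58 [0.547 0.16  0.029] [296. 352.]
doming_cube 0.59 [0.687 0.103 0.035] [229. 308.]
pliers 0.92 [ 0.738 -0.13   0.012] [253. 236.]
jar 0.67 [0.418 0.098 0.039] [385. 336.]
{'time': 0.7, 'qpos': array([ 1.0950233 ,  0.28626582,  1.57665255,  0.00002361,  1.27859164,
       -0.14999564]), 'dq': array([ 0.00010645,  0.00116647, -0.00148061, -0.00104396,  0.00085345,
        0.00082474]), 'joint_efforts': array([ -0.00151899, -40.58199048, -29.28601384,  -0.00019312,
         0.00050109,  -0.00001214]), 'eef_pos': array([0.21599845, 0.6395155 , 0.25337341]), 'tcp_rot': array([0.16217269, 0.98676239, 0.00004279, 0.00000196]), 'contact_force': array([ 0.74422893, -0.29373701,  0.26572518]), 'wrist_torque': array([0.03081268, 0.00990642, 0.0046558 ]), 'finger_force': 0.0, 'opening': 0.9975325820926638}
0.022
```

View top.

View pics/top0.png

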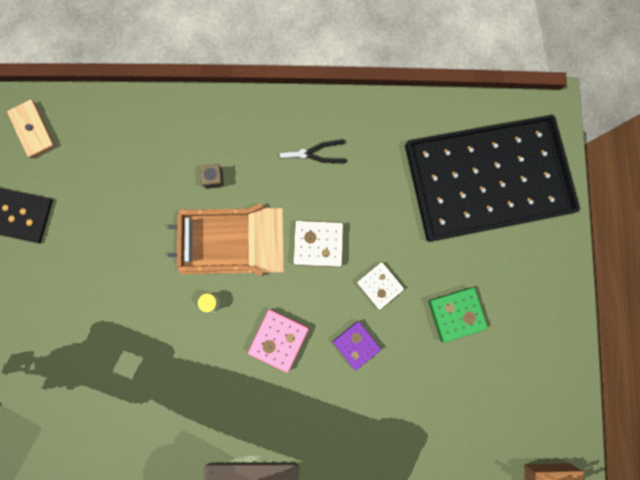

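```bash
python3 - <<'E'
import cv2
a=cv2.imread('pics/top0.png')[170:310,130:390]
cv2.imwrite('pics/crop1.png',cv2.resize(a,(780,420),interpolation=cv2.INTER_CUBIC))
E
```

```text
(no output)
```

View pics/crop1.png

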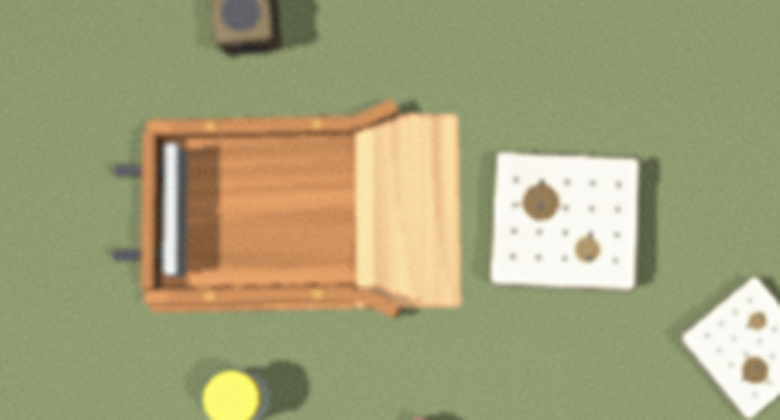

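The block is the larger white piece at (318,243). The look-alikes are a smaller white one at (381,286), pink (278,340), purple (357,346) and green (458,315). In the crop the stand's ramp foot edge runs from (459,115) to (461,306), and the fence is on the left near x=172.

```bash
cat >> h.py <<'E'
from scipy.optimize import least_squares
def S2W(s,X):
    X=np.atleast_2d(np.float64(X)); c,n=np.cos(s[2]),np.sin(s[2])
    return np.c_[s[0]+c*X[:,0]-n*X[:,1], s[1]+n*X[:,0]+c*X[:,1], X[:,2]]
def W2S(s,P):
    P=np.atleast_2d(P); c,n=np.cos(s[2]),np.sin(s[2]); d=P[:,:2]-np.array(s[:2])
    return np.c_[d@[c,n], d@[-n,c]]
def fit(views,s0):
    "views: list of (pic, model pts, pixels)"
    return least_squares(lambda s: np.concatenate([(proj(p,S2W(s,X))-uv).ravel() for p,X,uv in views]),s0,loss='soft_l1')
def white(p,win):
    "largest whitish blob in win -> 4 corners"
    x0,y0,x1,y1=win; a=p['color'][y0:y1,x0:x1].astype(int)
    m=((a.min(2)>150)&(a.max(2)-a.min(2)<40)).astype('uint8')
    m=cv2.morphologyEx(m,cv2.MORPH_CLOSE,np.ones((9,9)))
    c=max(cv2.findContours(m,cv2.RETR_EXTERNAL,cv2.CHAIN_APPROX_NONE)[0],key=cv2.contourArea)
    return c.reshape(-1,2)+[x0,y0]
E
python3 - <<'E'
from h import *
p=cam('top')
f=lambda l: (np.array(l)+.5)/3-.5+[130,170]
X=[[-.128,-.069,0],[-.128,.069,0],[-.056,-.055,.012],[-.056,.055,.012]]
uv=f([[459,115],[461,306],[356,134],[356,287]])
r=fit([(p,X[:2],uv[:2])],[.55,.03,1.57]); print(r.x.round(4),r.fun.round(2))
r=fit([(p,X,uv)],[.55,.03,1.57]); s=r.x; print(s.round(4),r.fun.round(2))
c=white(p,(285,210,350,275)); w=ray(p,c,.028)
(cx,cy),(a,b),an=cv2.minAreaRect(np.float32(w[:,:2]*1000)); print('block',cx,cy,a,b,an, W2S(s,[[cx/1000,cy/1000]]))
fe=ray(p,f([[180,142],[180,275]]),.042); print('fence face',W2S(s,fe))
np.save('s.npy',s)
E
```

```text
[0.5561 0.067  1.5932] [ 0.    0.18 -0.   -0.17]
[0.5556 0.0677 1.5951] [-0.37  0.29 -0.26 -0.06  0.23 -0.19  0.39 -0.01]
block 548.226318359375 -135.30006408691406 100.92255401611328 93.16108703613281 87.82266998291016 [[-0.20271375  0.01231464]]
fence face [[ 0.06270092 -0.04547063]
 [ 0.06152126  0.04678083]]
```

```bash
cat >> h.py <<'E'
from scipy.spatial.transform import Rotation as Ro
np.set_printoptions(suppress=True)
def go(*poses):
    "poses: (x,y,z,yaw deg of tool y); shifts in present tool axes"
    st=ctrl.get_state(); R=Ro.from_quat(st['tcp_rot'])
    for x,y,z,yaw in poses:
        a=np.deg2rad(yaw); yy=[np.cos(a),np.sin(a),0]; zz=[0,0,-1]
        T=Ro.from_matrix(np.c_[np.cross(yy,zz),yy,zz])
        print('rot',(R.inv()*T).as_rotvec(degrees=True).round(2),'shift',(R.inv().apply(np.array([x,y,z])-st['eef_pos'])*1000).round(1))
E
python3 - <<'E'
from h import *
go((.50,.35,.25,91.4),(.5,0,.25,91.4),(.42,-.14,.25,91.4))
E
```

```text
rot [  0.01   0.   -20.07] shift [-361.7 -183.4    3.4]
rot [  0.01   0.   -20.07] shift [-473.7 -515.     3.3]
rot [  0.01   0.   -20.07] shift [-442.8 -673.2    3.3]
```

The manual's scale: shifts go in shares of 60 cm and turns go in shares of 90 degrees. Converting my numbers, -480 mm is -0.8, -183 mm is -0.305, -20 degrees is -0.2222.

>>> send_rows:
  rows: "0 0 -0.2222 -0.6033 -0.305 0.005 0; 0 0 -0.2222 -0.6033 -0.305 0.005 0; 0 0 -0.2222 -0.6033 -0.305 0.005 0; 0 0 -0.2222 -0.6033 -0.305 0.005 0; 0 0 -0.2222 -0.6033 -0.305 0.005 0; 0 0 -0.2222 -0.6033 -0.305 0.005 0; 0 0 -0.2222 -0.6033 -0.305 0.005 0; 0 0 -0.2222 -0.7383 -0.8 0.005 0"

```text
time: 1.75
eef_pos: [0.4984, 0.2871, 0.2502]
tcp_rot: [-0.012, 1.0, 0.0, 0.0]
contact_force: [0.8, -0.5, -0.1]
opening: 0.5
finger_force: 0.0
```

```bash
python3 - <<'E'
from h import *
go((.44,-.0,.23,91.4),(.42,-.14,.20,91.4))
E
```

```text
rot [ 0.02  0.05 -0.04] shift [  65.3 -285.6   20.1]
rot [ 0.02  0.05 -0.04] shift [  88.6 -425.1   50. ]
```

To row units: -425 mm is -0.7083, 89 mm is 0.1483.

>>> send_rows:
  rows: "0 0 0 0.1483 -0.7083 0.0833 0; 0 0 0 0.1483 -0.7083 0.0833 0; 0 0 0 0.1483 -0.7083 0.0833 0; 0 0 0 0.1483 -0.7083 0.0833 0; 0 0 0 0.1483 -0.7083 0.0833 0; 0 0 0 0.1483 -0.7083 0.0833 0; 0 0 0 0.1483 -0.7083 0.0833 0; 0 0 0 0.1483 -0.7083 0.0833 0"

```text
time: 2.75
eef_pos: [0.4166, -0.1426, 0.2003]
tcp_rot: [-0.008, 1.0, -0.0, -0.0]
contact_force: [0.8, 0.1, -0.0]
opening: 0.498
finger_force: 0.0
```

```bash
python3 - <<'E'
from h import *
st=ctrl.get_state(); print(st['eef_pos'],st['qpos'],st['opening'])
p=cam('wrist'); save(p,'w1.png')
s=np.load('s.npy'); print(proj(p,S2W(s,[[-.128,.069,0],[-.128,-.069,0],[-.203,.012,.028],[0,0,0.007]])).round())
E
```

```text
[ 0.41662855 -0.14264727  0.20028589] [-0.56076875 -0.20067594  2.18094514 -0.00058377  1.16123971 -2.14704664] 0.497622032177
[[389. 282.]
 [381. 394.]
 [315. 348.]
 [506. 343.]]
```

View pics/w1.png

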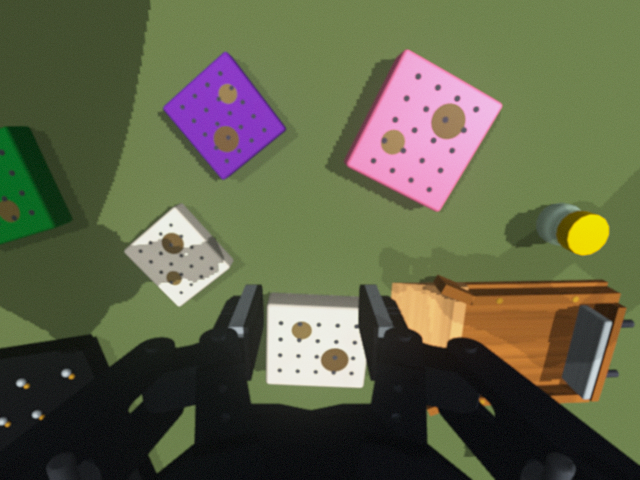

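The wrist view agrees with the model: the block is at about (316,345) and the ramp foot's corner at (390,284), against a predicted (389,282). I'll go down beside the block's left face and push it onto the centre line.

```bash
python3 - <<'E'
from h import *
s=np.load('s.npy'); t=S2W(s,[[-.203,.057,.034],[-.203,.075,.034],[-.203,.12,.034]]); print(t)
go((*t[2],91.4),(*t[1],91.4),(*t[0],91.4))
E
```

```text
[[ 0.50356117 -0.13667401  0.034     ]
 [ 0.4855665  -0.13711219  0.034     ]
 [ 0.44057984 -0.13820763  0.034     ]]
rot [ 0.02  0.   -0.35] shift [-23.5   2.1 166.4]
rot [ 0.02  0.   -0.35] shift [-68.5   2.3 166.4]
rot [ 0.02  0.   -0.35] shift [-86.5   2.4 166.4]
```

To row units: 166 mm is 0.2767, 120 mm is 0.2, -0.4 degrees is -0.0044.

>>> send_rows:
  rows: "0 0 -0.0044 -0.04 0.0033 0.2 0; 0 0 -0.0044 -0.04 0.0033 0.2 0; 0 0 -0.0044 -0.04 0.0033 0.2767 0; 0 0 -0.0044 -0.04 0.0033 0.2767 0; 0 0 -0.0044 -0.04 0.0033 0.2767 0; 0 0 -0.0044 -0.075 0.0033 0.2767 0; 0 0 -0.0044 -0.1 0.0033 0.2767 0; 0 0 -0.0044 -0.1033 0.0033 0.2767 0"

```text
time: 3.8
eef_pos: [0.4817, -0.1362, 0.0365]
tcp_rot: [-0.016, 1.0, -0.001, 0.002]
contact_force: [-0.1, 0.3, -0.4]
opening: 0.504
finger_force: 0.0
```

To row units: -16 mm is -0.0267, -14 mm is -0.0233.

>>> send_rows:
  rows: "0 0 0 -0.0033 0 0 0; 0 0 0 -0.0067 0 0 0; 0 0 0 -0.01 0 0 0; 0 0 0 -0.0133 0 0 0; 0 0 0 -0.0167 0 0 0; 0 0 0 -0.02 0 0 0; 0 0 0 -0.0233 0 0 0; 0 0 0 -0.0267 0 0 0"

```text
time: 4.8
eef_pos: [0.4955, -0.1351, 0.0342]
tcp_rot: [-0.015, 1.0, 0.0, -0.0]
contact_force: [-0.2, -0.4, -0.1]
opening: 0.501
finger_force: 0.6
```

```bash
cat >> h.py <<'E'
def blk(win=(250,200,360,285)):
    s=np.load('s.npy'); p=cam('top'); c=white(p,win); w=ray(p,c,.028)
    q=cv2.minAreaRect(np.float32(w[:,:2]*1000)); print('rect',np.round(q[1],1),'ang',round(q[2],2),'stand frame mm',(W2S(s,[np.array(q[0])/1000])*1000).round(1))
    st=ctrl.get_state(); print('tcp stand',(W2S(s,[st['eef_pos']])*1000).round(1),st['eef_pos'][2].round(4),st['contact_force'].round(1),st['opening'],st['time']); return p
E
python3 - <<'E'
from h import *
save(blk(),'t1.png')
E
```

```text
rect [ 47.  101.7] ang 0.4 stand frame mm [[-201.8  -15.9]]
tcp stand [[-201.3   64.7]] 0.0343 [-0.1  0.2 -0.4] 0.5033248041052895 4.85
```

To row units: -7 mm is -0.0117, -6 mm is -0.01, 0.3 degrees is 0.0033.

>>> send_rows:
  rows: "0 0 0.0033 -0.0033 0 0 0; 0 0 0.0033 -0.0067 0 0 0; 0 0 0.0033 -0.01 0 0 0; 0 0 0.0033 -0.0117 0 0 0; 0 0 0.0033 -0.0117 0 0 0"

```text
time: 5.48
eef_pos: [0.5027, -0.1349, 0.0343]
tcp_rot: [-0.013, 1.0, 0.0, 0.0]
contact_force: [-1.0, 0.0, -0.4]
opening: 0.5
finger_force: 0.3
```

```bash
python3 - <<'E'
from h import *
blk()
E
```

```text
rect [101.8  45. ] ang 89.8 stand frame mm [[-199.8  -26.1]]
tcp stand [[-201.2   57.8]] 0.0343 [-0.3 -0.1 -0.8] 0.502983024786718 5.525
```

```bash
python3 - <<'E'
from h import *
s=np.load('s.npy'); t=S2W(s,[[-.203,.075,.034],[-.203,.075,.1],[-.278,0,.1],[-.278,0,.036]]); print(t)
go(*[(*t[i],y) for i,y in ((0,91.4),(1,91.4),(2,1.4),(3,1.4))])
E
```

```text
[[ 0.4855665  -0.13711219  0.034     ]
 [ 0.4855665  -0.13711219  0.1       ]
 [ 0.56237001 -0.21026423  0.1       ]
 [ 0.56237001 -0.21026423  0.036     ]]
rot [-0.    0.02  0.04] shift [17.2 -1.8  0.3]
rot [-0.    0.02  0.04] shift [ 17.1  -1.8 -65.7]
rot [ 0.02  0.02 90.04] shift [-57.8 -76.8 -65.6]
rot [ 0.02  0.02 90.04] shift [-57.8 -76.8  -1.6]
```

To row units: -80 mm is -0.1333, -77 mm is -0.1283, 60 degrees is 0.6667.

>>> send_rows:
  rows: "0 0 0 0.0283 -0.0033 0 0; 0 0 0 0.0283 -0.0033 -0.0667 0; 0 0 0 0.0283 -0.0033 -0.1333 0; 0 0 0.3333 0.0283 -0.1283 -0.1333 0; 0 0 0.3333 0 -0.1283 -0.1333 0; 0 0 0.3333 -0.0967 -0.1283 -0.1333 0; 0 0 0.6667 -0.0967 -0.1283 -0.1333 0; 0 0 0.6667 -0.0967 -0.1283 -0.1333 0"

```text
time: 6.52
eef_pos: [0.5633, -0.2106, 0.1142]
tcp_rot: [0.426, 0.905, 0.0, 0.0]
contact_force: [-1.3, -0.3, 0.3]
opening: 0.501
finger_force: 0.0
```

```bash
python3 - <<'E'
from h import *
s=np.load('s.npy'); blk(); t=S2W(s,[[-.278,0,.036]])
go((*t[0],1.4))
E
```

```text
rect [93.4 67.8] ang 0.5 stand frame mm [[-182.6    0.6]]
tcp stand [[-278.3   -0.7]] 0.1142 [0.3 0.  0. ] 0.4986560741340746 6.575
rot [ 0.04  0.02 37.97] shift [ 0.7 -0.4 78.2]
```

To row units: 76 mm is 0.1267, 50 mm is 0.0833, 38 degrees is 0.4222.

>>> send_rows:
  rows: "0 0 0.1111 0 0 0 0; 0 0 0.2222 0 0 0 0; 0 0 0.3333 0 0 0 0; 0 0 0.4222 0 0 0.0333 0; 0 0 0.4222 0 0 0.0833 0; 0 0 0.4222 0 0 0.1267 0; 0 0 0.4222 0 0 0.1267 0"

```text
time: 7.45
eef_pos: [0.5608, -0.2096, 0.0361]
tcp_rot: [0.694, 0.72, -0.0, -0.002]
contact_force: [-0.7, 0.5, 0.8]
opening: 0.496
finger_force: 0.0
```

```bash
python3 - <<'E'
from h import *
s=np.load('s.npy'); blk(); t=S2W(s,[[-.263,0,.036],[-.163,0,.036],[-.063,0,.036]])
go(*[(*q,1.4) for q in t]); print(ctrl.get_state()['qpos'])
E
```

```text
rect [93.4 76.3] ang 0.5 stand frame mm [[-186.8    0.7]]
tcp stand [[-278.     0.3]] 0.0378 [ 0.7 -0.3  1.2] 0.5010975148556982 7.5
rot [-0.06 -0.05  0.62] shift [15.   0.5  1.9]
rot [-0.06 -0.05  0.62] shift [115.    1.6   1.9]
rot [-0.06 -0.05  0.62] shift [215.    2.7   2. ]
[-0.52697861  0.38841352  1.88377094  0.00017635  0.87072203 -0.56240557]
```

To row units: 42 mm is 0.07, 37 mm is 0.0617, 0.6 degrees is 0.0067.

>>> send_rows:
  rows: "0 0 0.0067 0.01 0 0.0017 0; 0 0 0.0067 0.02 0 0.0017 0; 0 0 0.0067 0.0283 0 0.0017 0; 0 0 0.0067 0.0367 0 0.0017 0; 0 0 0.0067 0.045 0 0.0017 0; 0 0 0.0067 0.0533 0 0.0017 0; 0 0 0.0067 0.0617 0.0017 0.0017 0; 0 0 0.0067 0.07 0.0017 0.0017 0"

```text
time: 8.5
eef_pos: [0.5621, -0.1682, 0.0374]
tcp_rot: [0.699, 0.715, 0.0, 0.0]
contact_force: [0.4, -1.9, 0.3]
opening: 0.503
finger_force: 1.1
```

```bash
python3 - <<'E'
from h import *
s=np.load('s.npy'); blk(); t=S2W(s,[[-.163,0,.036],[-.063,0,.036]])
go(*[(*q,1.4) for q in t])
E
```

```text
rect [91.2 38. ] ang 0.49 stand frame mm [[-146.6   -1.1]]
tcp stand [[-235.4   -0.7]] 0.0373 [-0.2 -0.1  0.5] 0.5024473358310062 8.55
rot [ 0.   -0.02 -0.04] shift [72.4 -0.7  1.3]
rot [ 0.   -0.02 -0.04] shift [172.4  -0.8   1.3]
```

To row units: 40 mm is 0.0667, 35 mm is 0.0583.

>>> send_rows:
  rows: "0 0 0 0.0083 0 0 0; 0 0 0 0.0167 0 0 0; 0 0 0 0.025 0 0 0; 0 0 0 0.0333 0 0 0; 0 0 0 0.0417 0 0 0; 0 0 0 0.05 0 0 0; 0 0 0 0.0583 0 0 0; 0 0 0 0.0667 0 0 0"

```text
time: 9.55
eef_pos: [0.5609, -0.128, 0.0372]
tcp_rot: [0.699, 0.715, -0.0, -0.0]
contact_force: [-0.0, -1.6, 0.1]
opening: 0.495
finger_force: 0.7
```

To row units: 32 mm is 0.0533, 28 mm is 0.0467.

>>> send_rows:
  rows: "0 0 0 0.0067 0 0 0; 0 0 0 0.0133 0 0 0; 0 0 0 0.02 0 0 0; 0 0 0 0.0267 0 0 0; 0 0 0 0.0333 0 0 0; 0 0 0 0.04 0 0 0; 0 0 0 0.0467 0 0 0; 0 0 0 0.0533 0 0 0"

```text
time: 10.55
eef_pos: [0.5603, -0.0962, 0.0373]
tcp_rot: [0.699, 0.715, -0.0, -0.0]
contact_force: [-0.3, -2.2, -0.7]
opening: 0.5
finger_force: 0.6
```

```bash
python3 - <<'E'
from h import *
s=np.load('s.npy'); save(blk((170,205,330,280)),'t2.png'); t=S2W(s,[[-.128,0,.036],[-.063,0,.036]])
p=cam('side'); a=p['color'][200:400,200:440,::-1]; cv2.imwrite('pics/s2.png',cv2.resize(a,None,fx=3,fy=3))
go(*[(*q,1.4) for q in t])
E
```

```text
rect [90.9  8.3] ang 2.12 stand frame mm [[73.  -0.6]]
tcp stand [[-163.5   -0.7]] 0.0373 [ 0.1 -0.3 -0.7] 0.4993025991376652 10.6
rot [-0.01 -0.03 -0.04] shift [35.6 -0.7  1.4]
rot [-0.01 -0.03 -0.04] shift [100.6  -0.7   1.4]
```

View pics/s2.png

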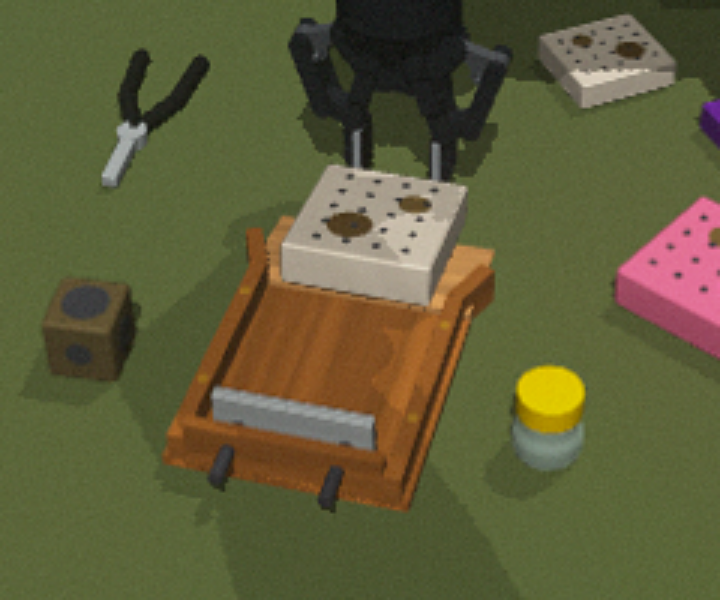

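The block is centred on the ramp, its front edge at the lip (about (355,290) in the crop) and clear of the rails. I'll keep pushing.

To row units: 32 mm is 0.0533, 28 mm is 0.0467.

>>> send_rows:
  rows: "0 0 0 0.0067 0 0 0; 0 0 0 0.0133 0 0 0; 0 0 0 0.02 0 0 0; 0 0 0 0.0267 0 0 0; 0 0 0 0.0333 0 0 0; 0 0 0 0.04 0 0 0; 0 0 0 0.0467 0 0 0; 0 0 0 0.0533 0 0 0"

```text
time: 11.65
eef_pos: [0.5603, -0.0649, 0.0381]
tcp_rot: [0.699, 0.715, 0.0, 0.001]
contact_force: [0.2, -3.3, 2.6]
opening: 0.498
finger_force: 2.1
```

To row units: 32 mm is 0.0533, 28 mm is 0.0467.

>>> send_rows:
  rows: "0 0 0 0.0067 0 0 0; 0 0 0 0.0133 0 0 0; 0 0 0 0.02 0 0 0; 0 0 0 0.0267 0 0 0; 0 0 0 0.0333 0 0 0; 0 0 0 0.04 0 0 0; 0 0 0 0.0467 0 0 0; 0 0 0 0.0533 0 0 0"

```text
time: 12.65
eef_pos: [0.5586, -0.0321, 0.0371]
tcp_rot: [0.699, 0.715, -0.0, -0.0]
contact_force: [-0.4, -0.4, -1.0]
opening: 0.499
finger_force: 0.5
```

```bash
python3 - <<'E'
from h import *
s=np.load('s.npy'); blk((180,215,290,270))
p=cam('side'); a=p['color'][200:400,200:440,::-1]; cv2.imwrite('pics/s3.png',cv2.resize(a,None,fx=3,fy=3))
E
```

```text
rect [97.3 16.6] ang 2.12 stand frame mm [[77.2 -3.7]]
tcp stand [[-99.4  -0.6]] 0.0372 [-1.1  0.2  0.4] 0.5010784602073272 12.7
```

View pics/s3.png

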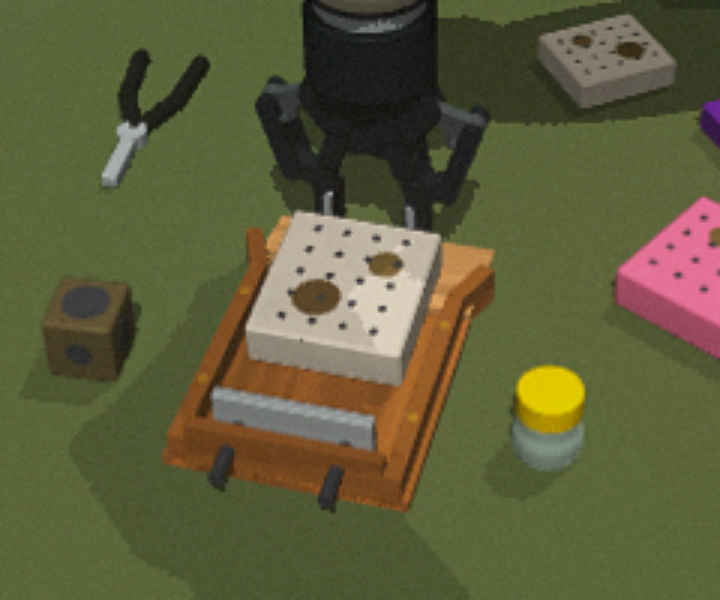

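The block has tipped nose-down over the lip, still inside the rails. I'll push until it drops, then slow down to find the fence.

To row units: 32 mm is 0.0533, 28 mm is 0.0467.

>>> send_rows:
  rows: "0 0 0 0.0067 0 0 0; 0 0 0 0.0133 0 0 0; 0 0 0 0.02 0 0 0; 0 0 0 0.0267 0 0 0; 0 0 0 0.0333 0 0 0; 0 0 0 0.04 0 0 0; 0 0 0 0.0467 0 0 0; 0 0 0 0.0533 0 0 0"

```text
time: 13.75
eef_pos: [0.558, -0.0002, 0.0373]
tcp_rot: [0.699, 0.715, -0.0, -0.0]
contact_force: [-0.1, -0.2, -0.6]
opening: 0.493
finger_force: 0.5
```

To row units: 5 mm is 0.0083, 4 mm is 0.0067.

>>> send_rows:
  rows: "0 0 0 0.0017 0 0 0; 0 0 0 0.0033 0 0 0; 0 0 0 0.005 0 0 0; 0 0 0 0.0067 0 0 0; 0 0 0 0.0083 0 0 0"

```text
time: 14.38
eef_pos: [0.5579, 0.0045, 0.0373]
tcp_rot: [0.699, 0.715, 0.0, 0.0]
contact_force: [-0.1, -1.7, -0.8]
opening: 0.503
finger_force: 0.5
```

```bash
python3 - <<'E'
from h import *
s=np.load('s.npy'); p=blk((180,215,290,270))
p=cam('side'); a=p['color'][200:400,200:440,::-1]; cv2.imwrite('pics/s4.png',cv2.resize(a,None,fx=3,fy=3))
E
```

```text
rect [21.4  6.3] ang 2.22 stand frame mm [[ 72.6 -41.8]]
tcp stand [[-63.1  -0.8]] 0.0373 [ 0.4 -1.7  0.3] 0.4991115002242959 14.425
```

View pics/s4.png

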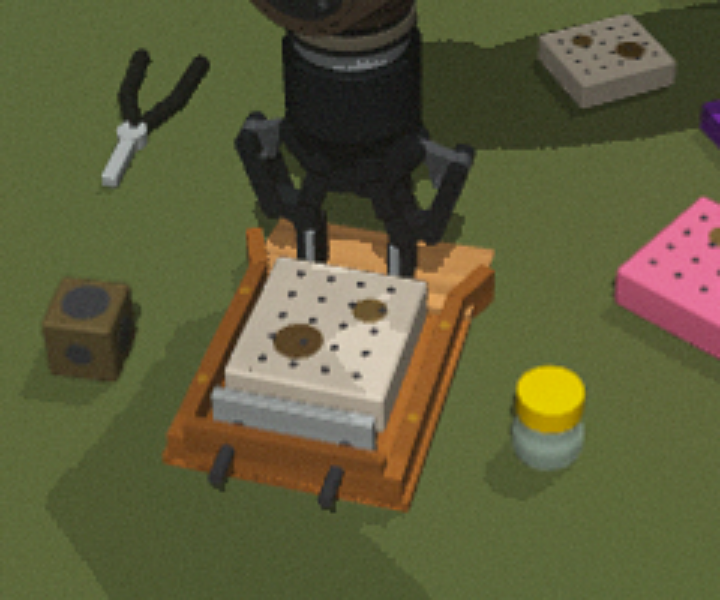

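The block lies in the recess, clear of the lip and square to it, with the fence just ahead. I'll feel for the fence gently.

To row units: 6 mm is 0.01, 5.2 mm is 0.0087.

>>> send_rows:
  rows: "0 0 0 0.0012 0 0 0; 0 0 0 0.0025 0 0 0; 0 0 0 0.0037 0 0 0; 0 0 0 0.005 0 0 0; 0 0 0 0.0062 0 0 0; 0 0 0 0.0075 0 0 0; 0 0 0 0.0087 0 0 0; 0 0 0 0.01 0 0 0"

```text
time: 15.48
eef_pos: [0.5578, 0.0105, 0.0373]
tcp_rot: [0.699, 0.715, -0.0, 0.0]
contact_force: [-0.5, -0.8, -0.5]
opening: 0.5
finger_force: 0.6
```

To row units: 1.5 mm is 0.0025, 1 mm is 0.0017.

>>> send_rows:
  rows: "0 0 0 0.0008 0 0 0; 0 0 0 0.0017 0 0 0; 0 0 0 0.0025 0 0 0"

```text
time: 15.85
eef_pos: [0.5578, 0.012, 0.0373]
tcp_rot: [0.699, 0.715, -0.0, 0.0]
contact_force: [-0.4, -1.3, -0.7]
opening: 0.504
finger_force: 0.6
```

To row units: 1 mm is 0.0017, 0.5 mm is 0.0008.

>>> send_rows:
  rows: "0 0 0 0.0008 0 0 0; 0 0 0 0.0017 0 0 0"

```text
time: 16.1
eef_pos: [0.5577, 0.013, 0.0373]
tcp_rot: [0.699, 0.715, -0.0, 0.0]
contact_force: [0.0, -1.5, -0.0]
opening: 0.501
finger_force: 0.6
```

To row units: 1 mm is 0.0017, 0.5 mm is 0.0008.

>>> send_rows:
  rows: "0 0 0 0.0008 0 0 0; 0 0 0 0.0017 0 0 0"

```text
time: 16.35
eef_pos: [0.5577, 0.014, 0.0373]
tcp_rot: [0.699, 0.715, 0.0, 0.0]
contact_force: [0.0, -1.2, -0.5]
opening: 0.5
finger_force: 0.6
```

To row units: 0.8 mm is 0.0013, 0.5 mm is 0.0008.

>>> send_rows:
  rows: "0 0 0 0.0008 0 0 0; 0 0 0 0.0013 0 0 0"

```text
time: 16.6
eef_pos: [0.5577, 0.0148, 0.0373]
tcp_rot: [0.699, 0.715, -0.0, 0.0]
contact_force: [-0.2, -0.8, 0.5]
opening: 0.505
finger_force: 0.6
```

To row units: 0.6 mm is 0.001, 0.3 mm is 0.0005.

>>> send_rows:
  rows: "0 0 0 0.0005 0 0 0; 0 0 0 0.001 0 0 0"

```text
time: 16.85
eef_pos: [0.5577, 0.0154, 0.0373]
tcp_rot: [0.699, 0.715, -0.0, -0.0]
contact_force: [-0.1, -1.3, -0.2]
opening: 0.499
finger_force: 0.7
```

To row units: 0.6 mm is 0.001, 0.3 mm is 0.0005.

>>> send_rows:
  rows: "0 0 0 0.0005 0 0 0; 0 0 0 0.001 0 0 0"

```text
time: 17.1
eef_pos: [0.5577, 0.016, 0.0374]
tcp_rot: [0.699, 0.715, 0.0, 0.0]
contact_force: [-0.2, -1.0, 0.3]
opening: 0.499
finger_force: 0.7
```

>>> send_rows:
  rows: "0 0 0 0.0005 0 0 0; 0 0 0 0.001 0 0 0"

```text
time: 17.35
eef_pos: [0.5576, 0.0166, 0.0373]
tcp_rot: [0.699, 0.715, -0.0, -0.0]
contact_force: [0.8, -1.8, 0.4]
opening: 0.501
finger_force: 0.7
```

To row units: 0.6 mm is 0.001, 0.3 mm is 0.0005.

>>> send_rows:
  rows: "0 0 0 0.0005 0 0 0; 0 0 0 0.001 0 0 0"

```text
time: 17.6
eef_pos: [0.5576, 0.0172, 0.0373]
tcp_rot: [0.699, 0.715, 0.0, 0.0]
contact_force: [-0.6, -1.2, 0.5]
opening: 0.501
finger_force: 0.7
```

To row units: 0.6 mm is 0.001, 0.3 mm is 0.0005.

>>> send_rows:
  rows: "0 0 0 0.0005 0 0 0; 0 0 0 0.001 0 0 0"

```text
time: 17.85
eef_pos: [0.5576, 0.0178, 0.0373]
tcp_rot: [0.699, 0.715, 0.0, 0.0]
contact_force: [0.0, -1.6, 0.9]
opening: 0.498
finger_force: 0.7
```

To row units: 0.6 mm is 0.001, 0.3 mm is 0.0005.

>>> send_rows:
  rows: "0 0 0 0.0005 0 0 0; 0 0 0 0.001 0 0 0"

```text
time: 18.1
eef_pos: [0.5576, 0.0184, 0.0373]
tcp_rot: [0.699, 0.715, 0.0, 0.0]
contact_force: [-0.0, -1.4, 0.3]
opening: 0.496
finger_force: 0.7
```

To row units: 0.6 mm is 0.001, 0.3 mm is 0.0005.

>>> send_rows:
  rows: "0 0 0 0.0005 0 0 0; 0 0 0 0.001 0 0 0"

```text
time: 18.35
eef_pos: [0.5576, 0.019, 0.0373]
tcp_rot: [0.699, 0.715, -0.0, 0.0]
contact_force: [-0.2, -0.7, 0.1]
opening: 0.498
finger_force: 0.7
```

To row units: 0.6 mm is 0.001, 0.3 mm is 0.0005.

>>> send_rows:
  rows: "0 0 0 0.0005 0 0 0; 0 0 0 0.001 0 0 0"

```text
time: 18.6
eef_pos: [0.5576, 0.0196, 0.0373]
tcp_rot: [0.699, 0.715, -0.0, -0.0]
contact_force: [-1.0, -1.1, 0.2]
opening: 0.499
finger_force: 0.7
```

To row units: 0.6 mm is 0.001, 0.3 mm is 0.0005.

>>> send_rows:
  rows: "0 0 0 0.0005 0 0 0; 0 0 0 0.001 0 0 0"

```text
time: 18.85
eef_pos: [0.5576, 0.0202, 0.0373]
tcp_rot: [0.699, 0.715, 0.0, 0.0]
contact_force: [0.0, -1.5, -0.2]
opening: 0.5
finger_force: 0.7
```

To row units: 0.6 mm is 0.001, 0.3 mm is 0.0005.

>>> send_rows:
  rows: "0 0 0 0.0005 0 0 0; 0 0 0 0.001 0 0 0"

```text
time: 19.1
eef_pos: [0.5576, 0.0208, 0.0374]
tcp_rot: [0.699, 0.715, 0.0, 0.0]
contact_force: [0.4, -1.7, 0.2]
opening: 0.499
finger_force: 0.7
```

To row units: 0.6 mm is 0.001, 0.3 mm is 0.0005.

>>> send_rows:
  rows: "0 0 0 0.0005 0 0 0; 0 0 0 0.001 0 0 0"

```text
time: 19.35
eef_pos: [0.5575, 0.0214, 0.0373]
tcp_rot: [0.699, 0.715, 0.0, -0.0]
contact_force: [-0.4, -2.3, 0.3]
opening: 0.502
finger_force: 0.8
```

>>> send_rows:
  rows: "0 0 0 0.0005 0 0 0"

```text
time: 19.48
eef_pos: [0.5575, 0.0217, 0.0374]
tcp_rot: [0.699, 0.715, -0.0, 0.0]
contact_force: [-0.2, -1.3, 1.1]
opening: 0.497
finger_force: 0.8
```

To row units: 0.6 mm is 0.001, 0.3 mm is 0.0005.

>>> send_rows:
  rows: "0 0 0 0.0005 0 0 0; 0 0 0 0.001 0 0 0"

```text
time: 19.73
eef_pos: [0.5575, 0.0223, 0.0374]
tcp_rot: [0.699, 0.715, 0.0, 0.0]
contact_force: [0.0, -1.8, -0.9]
opening: 0.497
finger_force: 0.8
```

```bash
python3 - <<'E'
from h import *
s=np.load('s.npy'); blk()
p=cam('side'); a=p['color'][260:380,240:400,::-1]; cv2.imwrite('pics/s5.png',cv2.resize(a,None,fx=5,fy=5,interpolation=cv2.INTER_CUBIC))
print((proj(p,S2W(s,[[.062,.045,.042],[.062,-.045,.042],[.056,.046,.035],[.056,-.046,.035]]))-[240,260])*5)
E
```

```text
rect [2.1 6.3] ang 89.55 stand frame mm [[-286.1   96.5]]
tcp stand [[-45.4  -0.8]] 0.0373 [ 0.6 -1.5  0.7] 0.5030437067140389 19.775
[[422.4371374  383.59410404]
 [154.43384042 332.56099252]
 [430.67968105 386.25948876]
 [159.08301329 334.54634418]]
```

View pics/s5.png

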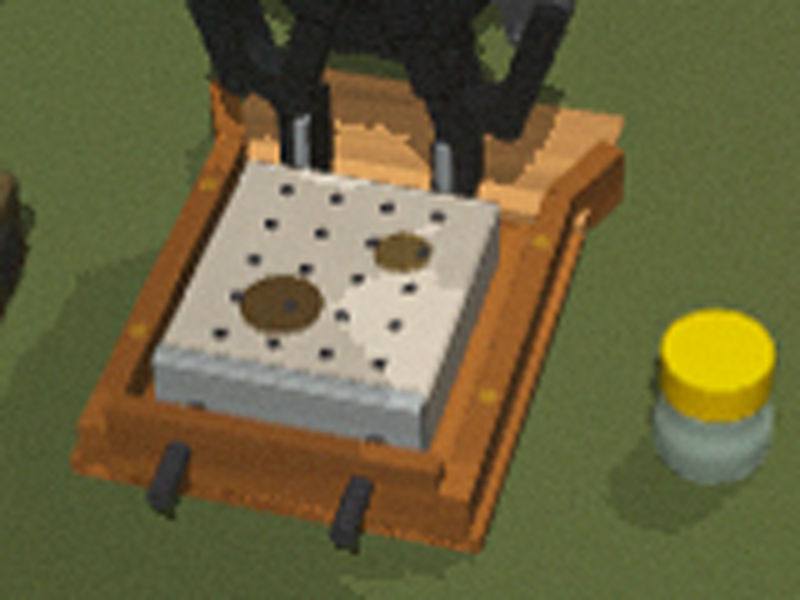

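The block's front edge almost meets the fence top edge (about (160,355) to (425,395)). It is flat and square, with nearly no gap left.

To row units: 0.5 mm is 0.0008, 0.3 mm is 0.0005.

>>> send_rows:
  rows: "0 0 0 0.0005 0 0 0; 0 0 0 0.0008 0 0 0"

```text
time: 20.08
eef_pos: [0.5575, 0.0228, 0.0374]
tcp_rot: [0.699, 0.715, 0.0, 0.0]
contact_force: [0.5, -0.9, 0.5]
opening: 0.494
finger_force: 0.8
```

>>> send_rows:
  rows: "0 0 0 0.0005 0 0 0; 0 0 0 0.0008 0 0 0"

```text
time: 20.32
eef_pos: [0.5576, 0.023, 0.0374]
tcp_rot: [0.699, 0.716, -0.0, 0.0]
contact_force: [0.4, -3.9, -0.7]
opening: 0.501
finger_force: 1.7
```

To row units: 0.2 mm is 0.0003.

>>> send_rows:
  rows: "0 0 0 0.0003 0 0 0; 0 0 0 0.0003 0 0 0"

```text
time: 20.58
eef_pos: [0.5576, 0.023, 0.0373]
tcp_rot: [0.699, 0.716, -0.0, 0.0]
contact_force: [0.8, -4.8, 1.2]
opening: 0.499
finger_force: 2.4
```

To row units: 0.3 mm is 0.0005.

>>> send_rows:
  rows: "0 0 0 0.0005 0 0 0; 0 0 0 0.0005 0 0 0"

```text
time: 20.82
eef_pos: [0.5578, 0.0231, 0.0374]
tcp_rot: [0.698, 0.716, -0.0, 0.001]
contact_force: [0.9, -4.8, 0.0]
opening: 0.502
finger_force: 2.9
```

To row units: 0.6 mm is 0.001, 0.3 mm is 0.0005.

>>> send_rows:
  rows: "0 0 0 0.0005 0 0 0; 0 0 0 0.001 0 0 0; 0 0 0 0.001 0 0 0"

```text
time: 21.2
eef_pos: [0.5578, 0.0232, 0.0374]
tcp_rot: [0.698, 0.716, -0.001, 0.001]
contact_force: [1.0, -8.4, -0.2]
opening: 0.499
finger_force: 3.8
```

>>> send_rows:
  rows: "0 0 0 0.0005 0 0 0; 0 0 0 0.0005 0 0 0"

```text
time: 21.45
eef_pos: [0.5579, 0.0232, 0.0374]
tcp_rot: [0.698, 0.716, -0.001, 0.001]
contact_force: [1.2, -8.6, -0.3]
opening: 0.499
finger_force: 4.3
```

```bash
python3 - <<'E'
from h import *
print(np.mean([ (cam('top'),ctrl.get_state()['contact_force'])[1] for _ in range(4)],0), ctrl.get_state()['time'])
E
```

```text
[ 0.88118832 -8.73020252 -0.75668224] 21.65
```

To row units: 0.3 mm is 0.0005.

>>> send_rows:
  rows: "0 0 0 0.0005 0 0 0; 0 0 0 0.0005 0 0 0; 0 0 0 0.0005 0 0 0; 0 0 0 0.0005 0 0 0; 0 0 0 0.0005 0 0 0; 0 0 0 0.0005 0 0 0; 0 0 0 0.0005 0 0 0; 0 0 0 0.0005 0 0 0"

```text
time: 22.65
eef_pos: [0.5579, 0.0232, 0.0374]
tcp_rot: [0.698, 0.716, -0.001, 0.002]
contact_force: [0.8, -8.7, -1.3]
opening: 0.5
finger_force: 4.8
```

>>> send_rows:
  rows: "0 0 0 0 0 0 0; 0 0 0 0 0 0 0; 0 0 0 0 0 0 0; 0 0 0 0 0 0 0"

```text
time: 23.15
eef_pos: [0.5579, 0.0232, 0.0375]
tcp_rot: [0.698, 0.716, -0.001, 0.002]
contact_force: [0.8, -9.4, -0.3]
opening: 0.502
finger_force: 4.8
```

To row units: 0.2 mm is 0.0003.

>>> send_rows:
  rows: "0 0 0 0.0003 0 0 0; 0 0 0 0.0003 0 0 0; 0 0 0 0.0003 0 0 0; 0 0 0 0.0003 0 0 0; 0 0 0 0.0003 0 0 0; 0 0 0 0.0003 0 0 0; 0 0 0 0.0003 0 0 0; 0 0 0 0.0003 0 0 0"

```text
time: 24.15
eef_pos: [0.5579, 0.0232, 0.0375]
tcp_rot: [0.698, 0.716, -0.001, 0.002]
contact_force: [0.8, -9.6, -0.4]
opening: 0.501
finger_force: 5.1
```

To row units: -160 mm is -0.2667, -150 mm is -0.25.

>>> send_rows:
  rows: "0 0 0 -0.0017 0 0 0; 0 0 0 -0.005 0 0 0; 0 0 0 -0.0133 0 0 0; 0 0 0 -0.0333 0 -0.005 0; 0 0 0 -0.05 0 -0.0667 0; 0 0 0 -0.1 0 -0.1667 0; 0 0 0 -0.1833 0 -0.2167 0; 0 0 0 -0.2667 0 -0.25 0"

```text
time: 25.15
eef_pos: [0.562, -0.1366, 0.1906]
tcp_rot: [0.699, 0.716, 0.001, 0.002]
contact_force: [0.5, 0.3, -0.0]
opening: 0.498
finger_force: 0.0
```

```bash
python3 - <<'E'
from h import *
blk((185,205,290,280))
p=cam('top'); a=p['color'][150:325,170:400,::-1]; cv2.imwrite('pics/end.png',cv2.resize(a,None,fx=3,fy=3))
E
```

```text
rect [ 92.7 109.2] ang 1.62 stand frame mm [[21.  -1.7]]
tcp stand [[-210.5   -2.6]] 0.1933 [ 2.1 -3.7  2.9] 0.503423213510899 25.2
```

View pics/end.png

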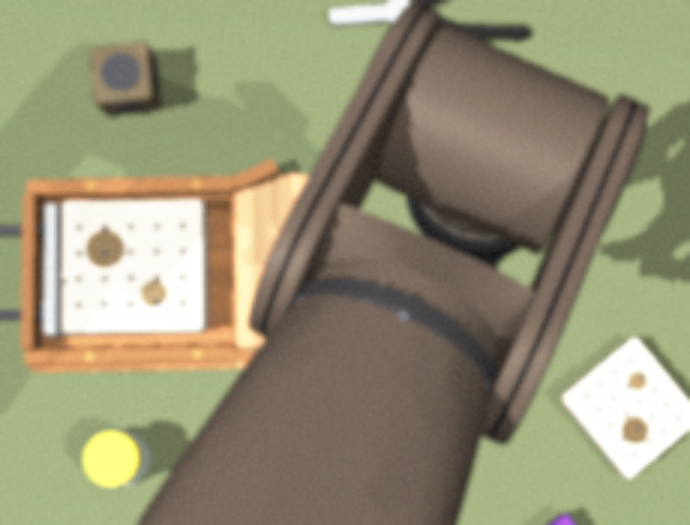

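The block lies flat in the recess and against the fence, from about x=62 to x=205 in the crop. The cube and jar look undisturbed, the pliers are partly hidden by the arm, and the gripper is clear.

```bash
python3 -c "
from plant import ctrl
print(ctrl.sign_off())"
```

```text
the job is handed in; nothing more can be done
None
```

I pushed the block up the ramp and over the lip into the recess, pressed it against the fence at about 9–10 N for over 2 s, and left it there. The gripper was clear of everything when I handed the job in at about 25 s.

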